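# Gauge a pair of sprung tweezers

## Robot

A 7-joint arm with a two-finger parallel gripper is mounted at the origin on a cart in front of the work surface, level with it; the furniture and walls round the work are solid. World frame = base frame: x ahead of the robot, y to its left, z up, the work surface at z = 0. Lengths are in mm, angles in rad, forces in N, time in s.
With the tool pointing down it reaches from about 400 to 900 mm from the base axis. Payload 5.5 kg.
Tool frame: the origin (TCP) lies at the very end of the fingers, on their centre line; the grasp point (between the pads) lies 19 mm behind it (ctrl.pinch_z is the distance from the TCP to the grasp point, in mm); y points along the fingers, z is the direction in which the jaws open and shut, and the axes are right-handed (so a half turn about y gives the same grasp; the last joint's range is limited). The gripper opens to 92 mm and grips with 3 to 60 N. Pads are 19 mm wide; open, the fingers measure 130 mm over their backs; the gripper's body (75 mm by 190 mm) begins 47 mm behind the grasp point.
Start: joints at [1.394, 0.501, -0.427, 1.55, 0.221, 1.138, -0.21], TCP at [276.775, -588.129, 226.729] pointing down, gripper open.
Joint ranges: [-2.88, 2.88], [-0.31, 2.03], [-1.54, 1.56], [0.2, 2.42], [-1.41, 4.55], [0.19, 2.02], [-2.57, 2.57]. Speed limits (rad/s): [2.57, 2.57, 3.14, 3.14, 3.14, 3.14, 3.14].

## Interface

Orientations are given as [roll, pitch, yaw] about the fixed x, y, z axes, in that order (R = Rz(yaw) Ry(pitch) Rx(roll)).
In Python, from plant import ctrl, viewer, workorder gives the robot as it stands. The module is installed in compiled form; this text tells all that it offers.
- The arm moves only by the tool apply_moves, never from a script. Its argument "rows" is a list of rows, each a list of 3 entries, a list of its own where there are three numbers: the shift along the tool's x, y, z scaled (see below), then the turn about the tool's y scaled (see below), then the gripper's target within -1 to 1 (shut at 1, half-way at 0, fully open at -1). In form: [[[tx, ty, tz], roll, jaw], ...]. A call has 1 to 10 rows; each row shifts and turns the commanded pose from where the row before left it, along the tool's axes as they then stand; what a row does not reach is not made up. The controller multiplies each number of a shift by 20 mm and each number of a turn by 2 pi rad. A row lasts 1/12 s, in which the tool goes at most 41.7 mm and 7.16 degrees, less where a joint would pass 70% of its speed; a pose out of reach is approached as far as the arm can. A call with a number of a shift or a turn outside -1 to 1 is refused whole. A call with a gripper value outside its range is refused whole. The fingers move at their own pace and stop on an object; the grip force is fixed at half the most. Time passes only in rows, so rows that do not move let the fingers close. It gives the time, the measured TCP pose, the force and the opening at its end, in the units of the state.
- ctrl.read_state(): the state, without advancing time (a new reading comes with each control period).
- viewer.snapshot(name): name is "side" or "top" or "wrist"; returns (picture, depth): 400x640x3 uint8, red, green, blue; 400x640 float32, mm along the optical axis (not along the pixel's ray), 0 where there is no reading.
- viewer.camera_info(name): a dict with "fx", "fy", "cx", "cy" (pixels), "eye" and "rotation" of the camera in the world; the wrist camera has in their place "mount" (4x4, takes a point from camera to tool coordinates, whose origin is the TCP and whose axes are the tool frame's). Camera axes: x right, y down, z forward; pixel columns grow to the right and rows downward; lengths in mm; the calibration is good to about 2 mm. A picture is of the moment at which its call begins: read the wrist's pose just before it. camera_info takes no time and is no camera call.
- workorder.finish_job(): hands the job in, once; it reports no verdict.
The state is a dict: "clock": time; "joints": joint angles; "joint_vel": joint speeds; "tau": joint torques, N m; "ee_pos": TCP position; "ee_rot": TCP orientation; "wrist_force": force on the tool from outside, world axes, zero at the start; "ft_torque": the same for the moment, N m; "width": opening from 0.0 (shut) to 1.0 (fully open).
Only numpy, scipy, OpenCV 4.12 (cv2) and the standard library are available. Lean on these libraries where they do the work, as an engineer would, in place of code of your own. Each camera call takes 0.05 s, during which the arm holds its last target.

## Task

Slide the gauge plate of the tweezers jig along its rails until its two marks lie under the tips of the clamped tweezers, then squeeze the tweezers between the fingers until each tip stands over its own mark, never pressing the tips together. Hold that gap steady for at least two seconds and finish while still holding it, without letting go; leave the other things on the bench where they are.

Things in the scene. Friction and masses are not known exactly. Their poses are not given: they have to be found in the camera images.
- jig: Tweezers jig fixed to the bench: dark grey plate 90 x 305 mm, top 11 mm up. Origin on the bench under the tweezers' centre line, plate from -165 to +140 mm in own y. Own y = along the tweezers from tips to heel, own x = across, away from the robot; turned at most 0.35 rad. At y 98 to 136 mm a clamp block (36 wide, 68 high) holds the heel; the steel legs run level to -y, 55 mm up. Gauge carriage at -y
- gauge (a joint): slide of the gauge carriage along the jig's +y, 0 to 0.065 m, grows toward the tweezers; stays where it is left (friction about 1.5 N). The marks lie under the tips at about 0.045; at 0.065 they are 20 mm too far
- gauge_grip (a point): point to hold on the carriage: on the middle axis of its upright black grip, 16 mm wide across (jig x), 26 mm long (jig y), its top 79 mm above the bench and this point 64 mm above it; the carriage block beneath (38 mm wide) is 31 mm high. It moves with the carriage; the marks are 70 mm to +y of it
- mark_near (a point): middle of the mark nearer the robot: a black line 10 mm long (along jig y), 1.6 mm wide, on the white gauge plate (46 mm wide, 30 mm long, top 49 mm above the bench), 6 mm to -x of the centre line, so the two marks are 12 mm apart. Moves with the carriage; axes as the jig's
- mark_far (a point): middle of the other mark, the same line 6 mm to +x of the centre line; axes as the jig's
- tip_near (a point): point of the tweezers leg nearer the robot, 55 mm above the bench, 125 mm from the leg's pivot and 25 mm to -y of the jig's origin. At rest the two tips are 34 mm apart; they touch when these points are about 3 mm apart
- tip_far (a point): point of the far tweezers leg, likewise
- pad_near (a point): middle of the ribbed outer face of the near leg's finger pad (50 mm long, 12 mm high, 55 mm above the bench), 70 mm from the leg's pivot, 30 mm to +y of the jig's origin. At rest the pads' outer faces are 26 mm apart, with the tips at the 12 mm of the marks about 13.5 mm: the tips move about 1.8 times as far as the pads
- pad_far (a point): middle of the outer face of the far leg's finger pad, likewise
- leg_near (a joint): hinge of the near leg at its heel pivot (3 mm to -x of the centre line, 100 mm to +y of the jig's origin): 0 at rest, grows as the leg is squeezed inward, about 0.088 rad with the tip over its mark, stop at 0.122. Spring 3.2 N m/rad: at the pad about 4 N at the mark; springs open when released
- leg_far (a joint): the same for the far leg (pivot 3 mm to +x of the centre line)
- timer: bystander: white timer 62 x 62 x 19 mm with three buttons, origin under its centre; leave alone
- beaker_2: bystander: small glass beaker, 58 mm wide, 68 mm high, origin under its centre; leave alone
- stopper: bystander: black rubber stopper, 28 mm wide, 31 mm high, origin under its centre; leave alone
- petri_dish: bystander: flat glass dish, 64 mm wide, 12 mm high, origin under its centre; leave alone
- marker_red: bystander: marker pen 146 mm long, 14 mm thick, lying, origin under its centre; leave alone

How it is judged:
By the outcome, as a careful person would: the job done as asked, in the order asked, and still so for the second after the job is handed in, while the arm keeps its last pose, push and grip.
It also fails if it takes over 51 s, if anything falls off the work surface, if the arm or the gripper's body presses on something with over 40 N, if the wrist force passes 120 N, or if a joint passes its speed limit or range.

## Working session

There is one attempt and no reset: what is moved stays moved. The work goes in short steps, Python scripts to look and compute and a tool call to move; the robot and the scene stay as the last step left them, time stands still between calls to the robot, and variables do not carry over. Pictures are saved under pics/ and viewed, and the job is handed in when it is done.

Besides the shell and the picture viewer there is one more tool, called after ">>>" by a JSON object that holds its "name" and its "arguments", one argument or row to a line. apply_moves: Moves the arm, as the interface text tells. Its arguments: {"type":"object","properties":{"rows":{"type":"array"}},"required":["rows"]}

```bash
ls; mkdir -p pics
python3 - <<'E'
from plant import ctrl, viewer, workorder
import cv2,numpy as np
s=ctrl.read_state(); print(s)
for n in ("side","top","wrist"):
    im,d=viewer.snapshot(n); cv2.imwrite(f"pics/{n}0.png",im[:,:,::-1]); np.save(f"pics/{n}0.npy",d); np.save(f"pics/{n}0im.npy",im)
    print(n,viewer.camera_info(n))
print(ctrl.pinch_z)
E
```

```text
pics
{'clock': 0.0, 'joints': array([ 1.39418779,  0.50184283, -0.42677861,  1.55146254,  0.22079913,
        1.13829319, -0.21030552]), 'joint_vel': array([-0.00064532,  0.00191402, -0.00116202, -0.00028377, -0.00157022,
       -0.00033666,  0.00102794]), 'tau': array([-6.33693367e-05, -5.66589439e+01, -5.81641763e+00, -2.79109848e+01,
       -6.86855195e-02,  3.07527976e-02,  1.71154425e-04]), 'ee_pos': array([ 276.40078695, -587.52346442,  225.67516989]), 'ee_rot': array([-1.57274593e+00,  5.97272742e-05, -2.70174376e+00]), 'wrist_force': array([-0.20630183, -0.1861796 ,  0.76576409]), 'ft_torque': array([ 0.03356861, -0.015678  , -0.00311856]), 'width': 1.001836085010553}
side {'fx': 505.9692154601478, 'fy': 505.9692154601478, 'cx': 311.5345516227799, 'cy': 204.06308994439166, 'eye': array([ 485.27083266, -668.44304714,  658.57243786]), 'rotation': array([-2.25983223e+00,  1.35539324e-03, -1.28993394e-01])}
top {'fx': 476.3307999057616, 'fy': 476.3307999057616, 'cx': 320.877799447909, 'cy': 199.24792388593173, 'eye': array([480.96608656,  36.94719212, 926.65281337]), 'rotation': array([-3.05747332,  0.00556019, -1.58988912])}
wrist {'fx': 313.2888827320474, 'fy': 313.2888827320474, 'cx': 321.65908845509597, 'cy': 197.98165898623685, 'mount': array([[ 1.04285909e-03,  9.63141867e-01,  2.68991925e-01,
        -7.17013625e+01],
       [-2.45907664e-04, -2.68991816e-01,  9.63142431e-01,
        -1.59185739e+02],
       [ 9.99999426e-01, -1.07056902e-03, -4.36765941e-05,
         8.19972468e-02],
       [ 0.00000000e+00,  0.00000000e+00,  0.00000000e+00,
         1.00000000e+00]])}
18.8
```

View pics/top0.png

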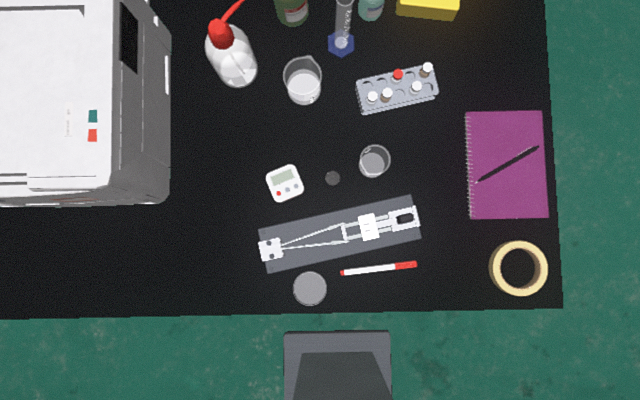

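View pics/side0.png

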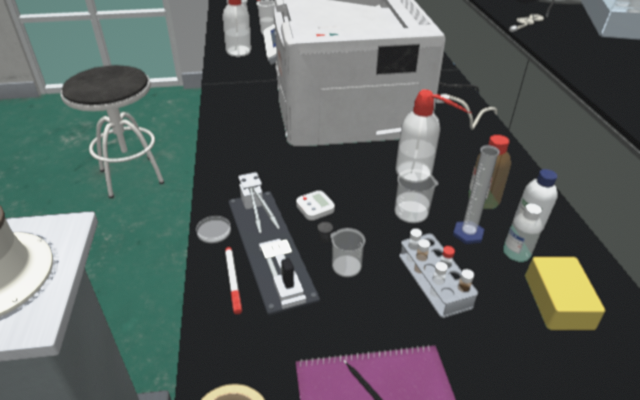

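View pics/wrist0.png

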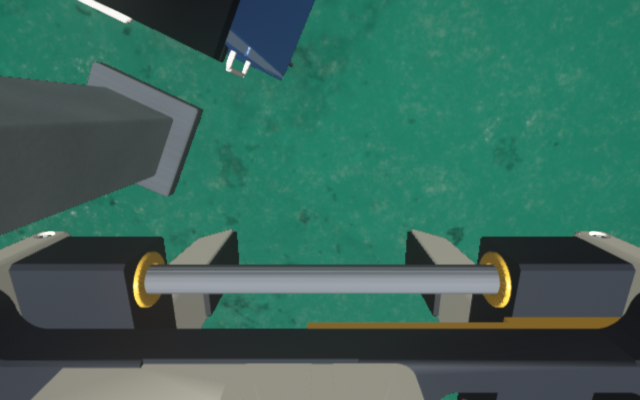

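The top view shows the jig at about (260–420, 195–272) px: clamp on the left at (270,248), black grip on the right at (404,217), gauge plate at (369,227). I'll measure the plate's pose first.

```bash
cat > h.py <<'E'
import numpy as np, cv2
from scipy.spatial.transform import Rotation as Ro
from plant import ctrl, viewer, workorder
def R(r): return Ro.from_euler('xyz',r).as_matrix()
def cam(name,state=None):
    c=viewer.camera_info(name)
    if name=='wrist':
        s=state; M=c['mount']; Rt=R(s['ee_rot']); return c,Rt@M[:3,:3],Rt@M[:3,3]+s['ee_pos']
    return c,R(c['rotation']),np.array(c['eye'])
def ray(C,uv,z):
    c,Rc,e=C; uv=np.atleast_2d(uv).astype(float)
    d=np.c_[(uv[:,0]-c['cx'])/c['fx'],(uv[:,1]-c['cy'])/c['fy'],np.ones(len(uv))]@Rc.T
    return e+d*((z-e[2])/d[:,2])[:,None]
def proj(C,P):
    c,Rc,e=C; q=(np.atleast_2d(P)-e)@Rc
    return np.c_[q[:,0]/q[:,2]*c['fx']+c['cx'],q[:,1]/q[:,2]*c['fy']+c['cy']]
def up(im,box,k,name):
    x0,y0,x1,y1=box
    cv2.imwrite(name,cv2.resize(im[y0:y1,x0:x1,::-1],None,fx=k,fy=k,interpolation=cv2.INTER_NEAREST))
E
python3 - <<'E'
from h import *
C=cam('top'); im=np.load('pics/top0im.npy'); 
print(im[262,330],im[240,300],im[206,385],im[285,240],im[217,404])
g=im.astype(int).mean(2)
sub=np.zeros(g.shape,np.uint8); sub[190:280,250:430]=(g[190:280,250:430]>40)*255
sub=cv2.morphologyEx(sub,cv2.MORPH_OPEN,np.ones((3,3)))
cs,_=cv2.findContours(sub,0,2); c=max(cs,key=cv2.contourArea); r=cv2.minAreaRect(c); b=cv2.boxPoints(r); print(r,b)
p=ray(C,b,11); print(p, np.linalg.norm(np.diff(p,axis=0),axis=1))
up(im,(245,185,435,285),4,'pics/top0z.png')
E
```

```text
[48 45 48] [119 121 129] [112 115 124] [25 26 26] [79 74 80]
((341.5, 234.5), (89.0, 169.0), 90.0) [[257. 190.]
 [426. 190.]
 [426. 279.]
 [257. 279.]]
[[ 578.61646512  163.72402017   11.        ]
 [ 572.19623929 -162.62215188   11.        ]
 [ 402.31147184 -156.22962441   11.        ]
 [ 408.29999239  165.05546122   11.        ]] [326.40931866 170.00499586 321.34089162]
```

View pics/top0z.png

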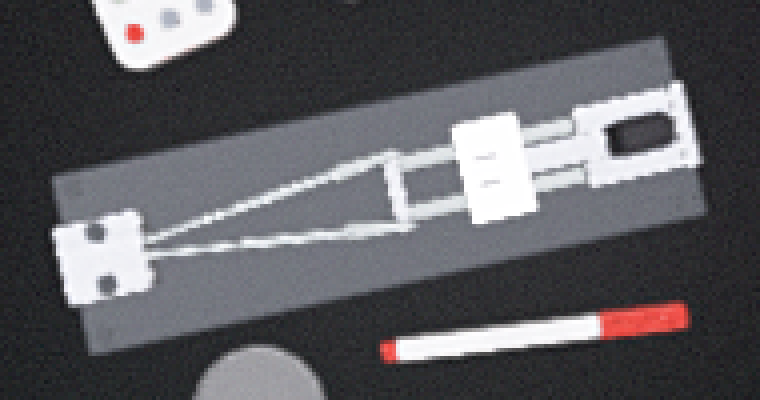

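Run:
```python
from h import *
C=cam('top'); im=np.load('pics/top0im.npy'); 
g=cv2.GaussianBlur(im,(3,3),0).astype(int).mean(2)
sub=np.zeros(g.shape,np.uint8); sub[190:280,250:430]=(g[190:280,250:430]>82)*255
sub=cv2.morphologyEx(sub,cv2.MORPH_OPEN,np.ones((3,3)))
cs,_=cv2.findContours(sub,0,2)
for c in cs:
    if cv2.contourArea(c)>2000:
        r=cv2.minAreaRect(c); b=cv2.boxPoints(r); print(r,b)
        p=ray(C,b,11); print(p, np.linalg.norm(np.diff(p,axis=0),axis=1))
# grip dark on top z=79, gauge plate white z=49, clamp z=68
def blob(mask,box,z):
    m=np.zeros(g.shape,np.uint8); x0,y0,x1,y1=box; m[y0:y1,x0:x1]=mask[y0:y1,x0:x1]*255
    n,l,st,ce=cv2.connectedComponentsWithStats(m)
    i=1+np.argmax(st[1:,4]); mm=(l==i).astype(np.uint8); cs,_=cv2.findContours(mm,0,2); r=cv2.minAreaRect(max(cs,key=cv2.contourArea))
    print(st[i],ce[i],ray(C,ce[i],z)[0],r, ray(C,r[0],z)[0])
g0=im.astype(int).mean(2)
blob(g0<110,(396,208,416,226),79)
blob(g0>215,(356,210,382,243),49)
blob(g0>200,(256,235,281,264),68)
```

```text
((338.5898132324219, 233.55616760253906), (45.871337890625, 163.69773864746094), 77.00537872314453) [[253.6797  229.61235]
 [413.1853  192.80336]
 [423.49994 237.49998]
 [263.99432 274.30896]]
[[ 502.27445127  170.70156679   11.        ]
 [ 567.24837154 -137.72952922   11.        ]
 [ 480.95799705 -154.40733623   11.        ]
 [ 416.89554358  151.65362353   11.        ]] [315.20049381  87.88730271 312.69363446]
[396 213  18  11 134] [404.56716418 218.08955224] [ 515.98860271 -107.85463119   79.        ] ((404.6470947265625, 218.0882568359375), (8.246211051940918, 16.24988555908203), 75.96376037597656) [ 515.98815945 -107.99667961   79.        ]
[356 213  26  28 510] [368.94117647 226.38823529] [503.23487492 -47.01392604  49.        ] ((368.5, 226.5), (27.0, 25.0), 90.0) [503.04525086 -46.19744917  49.        ]
[258 238  23  23 361] [269.94736842 249.0498615 ] [465.57167825 133.41973513  68.        ] ((270.2588195800781, 249.16468811035156), (19.740673065185547, 21.476118087768555), 77.47119140625) [465.35611289 132.86273872  68.        ]
```

>>> {"name": "apply_moves", "arguments": {
  "rows": [
    [[0, 0, 0], -0.0195, 0],
    [[0, 0, 0], -0.0195, 0],
    [[0, 0, 0], -0.0195, 0],
    [[0, 0, 0], -0.0195, 0],
    [[0, 0, 0], -0.0195, 0],
    [[0, 0, 0], -0.0195, 0],
    [[0, 0, 0], -0.0195, 0],
    [[0, 0, 0], -0.0195, 0],
    [[0, 0, 0], -0.0195, 0],
    [[0, 0, 0], -0.0195, 0]
  ]
}}

```text
clock: 0.98
ee_pos: [276.5, -587.9, 226.3]
ee_rot: [-1.571, 0.001, -1.471]
wrist_force: [-0.2, -1.0, 0.1]
width: 0.501
```

>>> {"name": "apply_moves", "arguments": {
  "rows": [
    [[-1, 0, 0.8], -0.018, 0],
    [[-1, 0, 0.8], 0, 0],
    [[-1, 0, 0.8], 0, 0],
    [[-1, 0, 0.8], 0, 0],
    [[-1, 0, 0.8], 0, 0],
    [[-1, 0, 0.8], 0, 0],
    [[-1, 0, 0.8], 0, 0],
    [[-1, 0, 0.8], 0, 0],
    [[-1, 0, 0.8], 0, 0],
    [[-1, 0, 0.8], 0, 0]
  ]
}}

```text
clock: 1.82
ee_pos: [394.8, -359.7, 226.6]
ee_rot: [-1.571, 0.0, -1.364]
wrist_force: [0.7, -0.1, -0.2]
width: 0.499
```

>>> {"name": "apply_moves", "arguments": {
  "rows": [
    [[-1, 0, 0.8], 0, 0],
    [[-1, 0, 0.8], 0, 0],
    [[-1, 0, 0.8], 0, 0],
    [[-1, 0, 0.8], 0, 0],
    [[-1, 0.5, 0.8], 0, 0],
    [[-1, 0.5, 0.8], 0, 0],
    [[-1, 0.5, 0.8], 0, 0],
    [[-1, 0.5, 0.8], 0, 0],
    [[-1, 0.5, 0.8], 0, 0],
    [[-1, 0.5, 0.8], 0, 0]
  ]
}}

```text
clock: 2.65
ee_pos: [510.3, -131.3, 166.1]
ee_rot: [-1.571, -0.0, -1.364]
wrist_force: [-0.1, 0.2, 0.2]
width: 0.499
```

>>> {"name": "apply_moves", "arguments": {
  "rows": [
    [[-1, 0.5, 0.5], 0, 0],
    [[-0.1, 0.5, 0], 0, 0],
    [[0, 0, 0], 0, 0],
    [[0, 0, 0], 0, 0]
  ]
}}

```text
clock: 2.98
ee_pos: [514.6, -109.0, 146.1]
ee_rot: [-1.573, 0.0, -1.363]
wrist_force: [-0.3, 0.1, 0.3]
width: 0.5
```

Run:
```python
from h import *
s=ctrl.read_state(); print(s['joints'],s['ee_pos'],s['ee_rot'],s['joint_vel'].max())
im,d=viewer.snapshot('wrist'); np.save('pics/w1.npy',im); np.save('pics/w1s.npy',np.r_[s['ee_pos'],s['ee_rot']])
cv2.imwrite('pics/w1.png',im[:,:,::-1]); 
im,d=viewer.snapshot('side'); np.save('pics/s1.npy',im); up(im,(190,160,350,280),5,'pics/s1.png')
```

```text
[ 0.82088139  0.4780829  -0.82868697  1.92329736  0.43650994  0.93116268
 -0.01289591] [ 514.5570282  -109.03448493  146.14584291] [-1.57261843e+00  3.68457331e-04 -1.36303285e+00] 0.026407329516740033
```

View pics/w1.png

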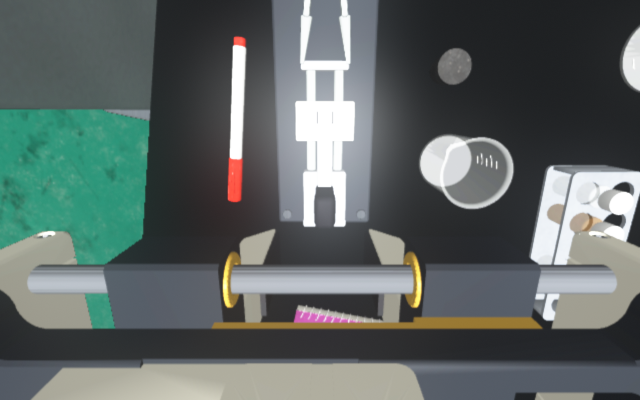

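View pics/s1.png

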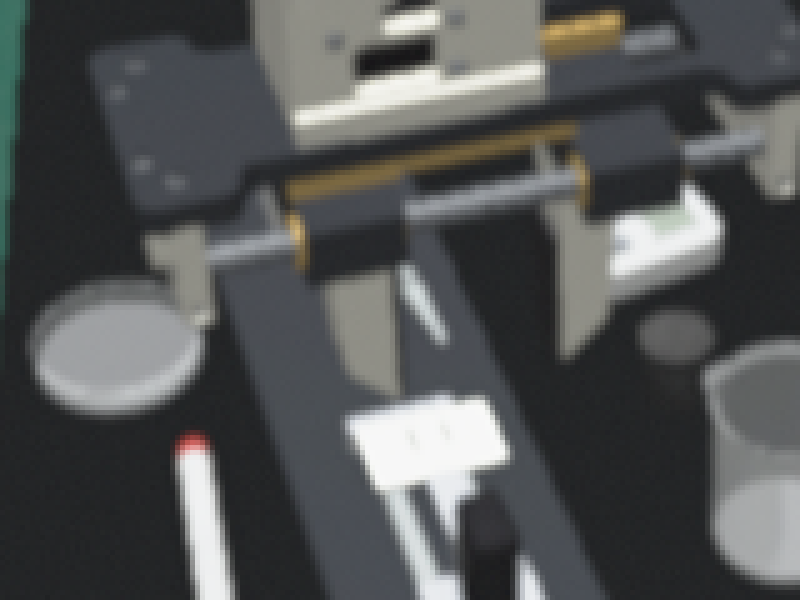

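Run:
```python
from h import *
im=np.load('pics/w1.npy'); 
g=np.clip((im.astype(float)-60)*1.3,0,255).astype(np.uint8)
up(im,(270,0,380,120),5,'pics/w1z.png')
st=np.load('pics/w1s.npy'); s=dict(ee_pos=st[:3],ee_rot=st[3:]); C=cam('wrist',s)
y=np.array([-np.sin(.207),np.cos(.207),0]);O=np.array([489.3,19,0])
x=np.array([np.cos(.207),np.sin(.207),0])
for yy,z in((-25,55),(-59,49),(-129,79)):
  print(proj(C,[O+yy*y+k*x+[0,0,z] for k in(-17,-6,0,6,17)]).round(1).tolist())
gg=im.astype(int).mean(2)
np.set_printoptions(linewidth=200)
print(gg[122,300:350].astype(int)); print(im[115:128:3,312].mean(1),gg[105:140,318].astype(int),gg[105:140,334].astype(int))
```

```text
[[302.0, 63.7], [316.9, 63.7], [324.9, 63.7], [333.0, 63.7], [347.9, 63.7]]
[[303.2, 111.3], [317.2, 111.3], [324.8, 111.3], [332.4, 111.3], [346.3, 111.3]]
[[302.4, 207.4], [316.9, 207.4], [324.9, 207.4], [332.8, 207.4], [347.3, 207.4]]
[255 255 255 255 255 255 255 255 255 255 255 255 255 255 255 255 251 221 255 255 255 255 255 255 255 255 255 255 255 255 255 253 220 251 255 255 255 255 255 255 255 255 255 255 255 255 255 255 255
 255]
[255. 255. 255. 255. 255.] [255 255 255 255 255 255 255 255 255 255 255 255 255 255 255 255 255 255 255 255 255 255 255 255 255 255 255 255 255 255 255 255 255 255 255] [255 255 255 255 255 255 255 255 255 255 255 255 255 255 255 255 255 255 255 255 255 255 255 255 255 255 255 255 255 255 255 255 255 255 255]
```

View pics/w1z.png

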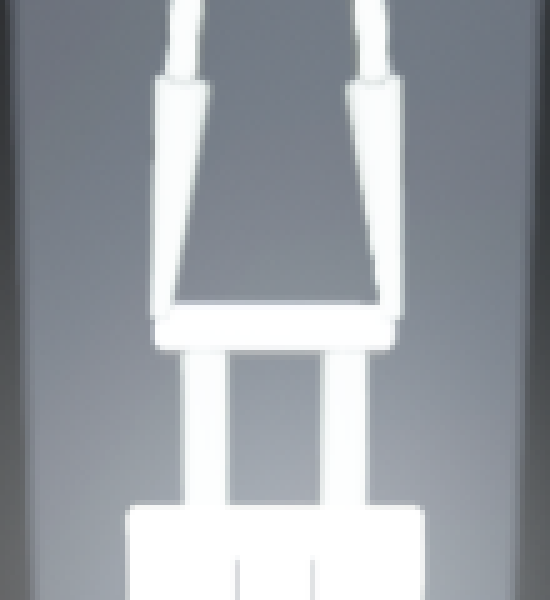

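Run:
```python
from h import *
im=np.load('pics/w1.npy'); gg=im.astype(int).mean(2)
np.set_printoptions(linewidth=200)
a=255-gg[98:145,305:345]; ys,xs=np.nonzero(a>8); 
for lo,hi in((314,320),(329,336)):
  b=255-gg[100:138,lo:hi]; print(b.sum(1).astype(int)); 
  w=b[8:30]; print((w.sum(0)*np.arange(lo,hi)).sum()/w.sum(), )
st=np.load('pics/w1s.npy'); s=dict(ee_pos=st[:3],ee_rot=st[3:]); C=cam('wrist',s)
x=np.array([np.cos(.207),np.sin(.207),0]);y=np.array([-x[1],x[0],0])
# grip top dark blob
m=np.zeros(gg.shape,np.uint8); m[180:235,305:345]=(gg[180:235,305:345]<90)*255
n,l,stt,ce=cv2.connectedComponentsWithStats(m); print(stt,ce)
up(im,(290,160,360,240),8,'pics/w1g.png')
```

```text
[317  48   0   0   0   0   0   0   0   0   0   7  34  39  39  39  39  39  40  40  39  39  36  13   0   0   0   0   0   0   0   0   0   0   0   0   0   0]
316.9067859806115
[368  61   0   0   0   0   0   0   0   0   0   6  30  34  34  33  33  33  33  33  33  33  39  16   0   0   0   0   0   0   0   0   0   0   0   0   0   0]
332.07341772151904
[[     0      0    640    400 255698]
 [   305    226     40      9    302]] [[319.49405549 199.46314793]
 [324.53311258 230.70198675]]
```

View pics/w1g.png

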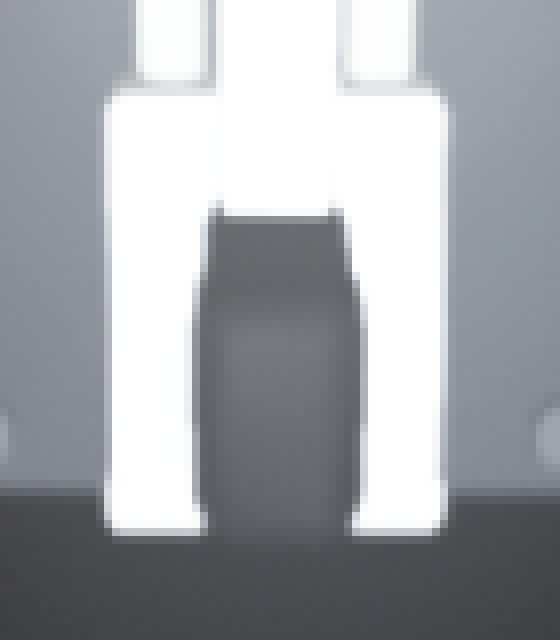

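Run:
```python
from h import *
st=np.load('pics/w1s.npy'); s=dict(ee_pos=st[:3],ee_rot=st[3:]); C=cam('wrist',s)
M=ray(C,[[316.9,117.2],[332.1,117.2]],49); 
T=ray(C,[[301.5,63.6],[349.5,63.6]],55); G=ray(C,[[324.6,213]],79)[0]; G2=ray(C,[[324.6,197.5],[324.6,228]],79)
print(M,T,G,np.linalg.norm(G2[0]-G2[1]))
m=M.mean(0);t=T.mean(0);d=(m-G);print('phi',np.arctan2(-d[0],d[1]),np.hypot(d[0],d[1]), np.linalg.norm(M[1]-M[0]),np.linalg.norm(T[1]-T[0]))
for a in(M,T): e=a[1]-a[0]; print(np.arctan2(e[1],e[0]))
d=t-m;print('slide',d,np.hypot(*d[:2]),np.arctan2(-d[0],d[1]))
C=cam('top');M=ray(C,[[366.4,224.6],[367.9,231.1]],49);print(M,M.mean(0))
```

```text
[[496.25239967 -44.42595825  49.        ]
 [508.04178293 -41.95306444  49.        ]] [[477.41364319  -8.94910096  55.        ]
 [512.22337841  -1.6580033   55.        ]] [ 516.54430319 -111.64069111   79.        ] 24.39480919615746
phi 0.20730648966665602 69.94886504737693 12.045943769695702 35.56512015189729
0.2067584832951107
0.2064708323630247
slide [-7.3285805  37.88595921  6.        ] 38.58826243457178 0.19107796261782092
[[506.60964449 -42.43250934  49.        ]
 [494.62657432 -44.86356013  49.        ]] [500.6181094  -43.64803474  49.        ]
```

>>> {"name": "apply_moves", "arguments": {
  "rows": [
    [[0.14, 0.3, 0.07], 0, 0],
    [[0, 0.8, 0], 0, 0],
    [[0, 1, 0], 0, 0],
    [[0, 1, 0], 0, 0],
    [[0, 1, 0], 0, 0],
    [[0, 0.7, 0], 0, 0],
    [[0, 0.25, 0], 0, 0],
    [[0, 0, 0], 0, 0.3],
    [[0, 0, 0], 0, 0.5],
    [[0, 0, 0], 0, 0.5]
  ]
}}

```text
clock: 3.92
ee_pos: [518.3, -111.3, 46.8]
ee_rot: [-1.569, -0.001, -1.364]
wrist_force: [-0.0, -0.3, 0.3]
width: 0.33
```

Run:
```python
from h import *
im,d=viewer.snapshot('side'); np.save('pics/s2.npy',im); up(im,(210,190,370,310),5,'pics/s2.png')
```

```text
(no output)
```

View pics/s2.png

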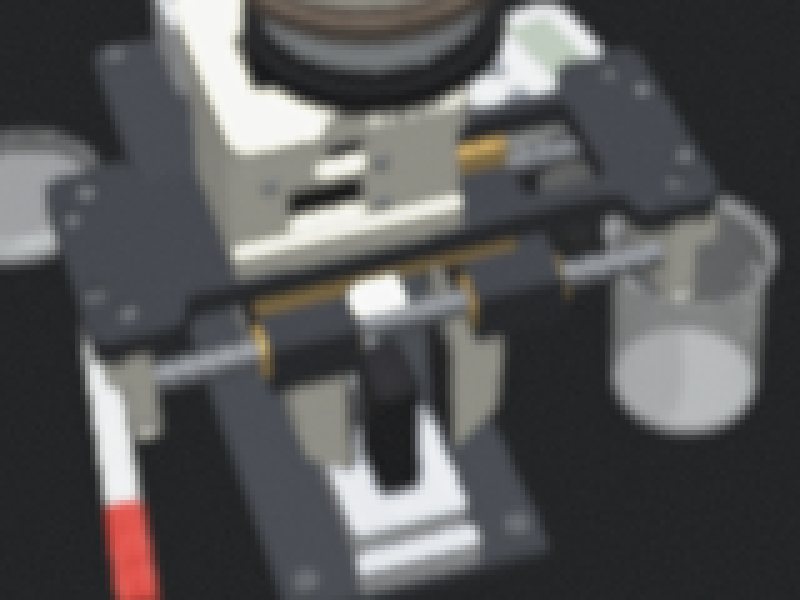

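>>> {"name": "apply_moves", "arguments": {
  "rows": [
    [[0, 0, 0], 0, 0.6],
    [[0, 0, 0], 0, 0.7],
    [[0, 0, 0], 0, 0.75],
    [[0, 0, 0], 0, 0.75],
    [[0, 0, 0], 0, 0.75],
    [[0, 0, 0], 0, 0.75]
  ]
}}

```text
clock: 4.47
ee_pos: [517.2, -111.5, 46.4]
ee_rot: [-1.571, -0.001, -1.364]
wrist_force: [-1.7, -0.8, 6.8]
width: 0.171
```

>>> {"name": "apply_moves", "arguments": {
  "rows": [
    [[-0.24, 0, 0], 0, 0.75],
    [[-0.24, 0, 0], 0, 0.75],
    [[-0.24, 0, 0], 0, 0.75],
    [[-0.24, 0, 0], 0, 0.75],
    [[-0.24, 0, 0], 0, 0.75],
    [[-0.24, 0, 0], 0, 0.75],
    [[-0.24, 0, 0], 0, 0.75],
    [[-0.24, 0, 0], 0, 0.75],
    [[0, 0, 0], 0, 0.75],
    [[0, 0, 0], 0, 0.75]
  ]
}}

```text
clock: 5.3
ee_pos: [509.1, -73.1, 46.3]
ee_rot: [-1.571, -0.0, -1.363]
wrist_force: [-3.0, 1.0, 6.9]
width: 0.171
```

Run:
```python
from h import *
s=ctrl.read_state(); print(s['ee_pos'],s['wrist_force'])
d=s['ee_pos'][:2]-[517.2,-111.5]; print(np.hypot(*d),np.arctan2(-d[0],d[1]))
st=np.r_[s['ee_pos'],s['ee_rot']]
im,_=viewer.snapshot('wrist'); np.save('pics/w3.npy',im); np.save('pics/w3s.npy',st); cv2.imwrite('pics/w3.png',im[:,:,::-1])
im,_=viewer.snapshot('side'); np.save('pics/s3.npy',im); up(im,(190,170,350,290),5,'pics/s3.png')
```

```text
[509.1281122  -73.09280928  46.32055382] [-2.96803719  1.0477584   6.88926058]
39.24624404599457 0.20715123113627584
```

View pics/w3.png

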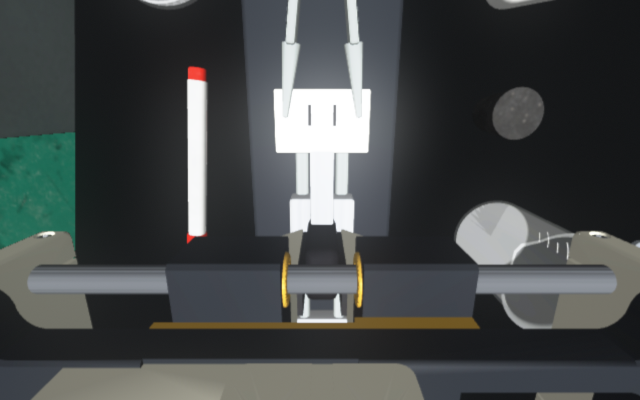

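View pics/s3.png

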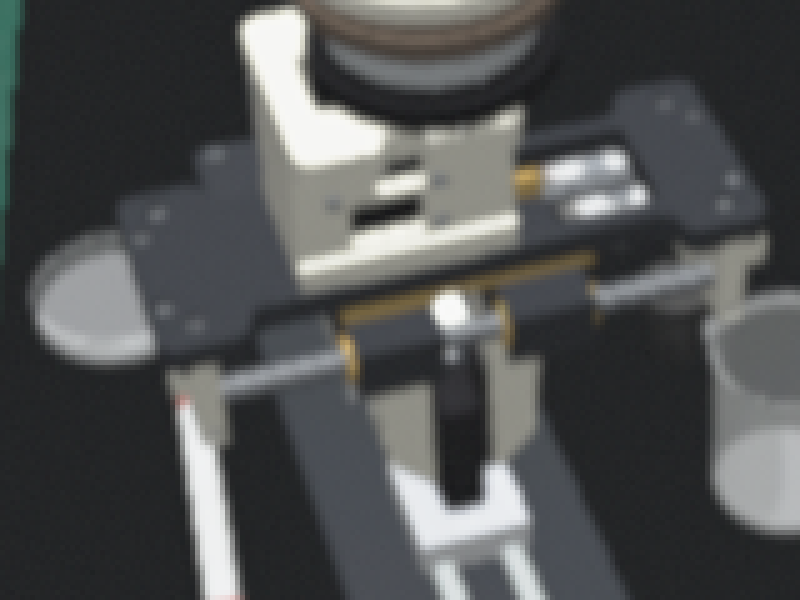

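The tips now end at about (287,115) and (357,115) px, level with the marks at (310,115) and (335,115) px. I'll work out the remaining offset along the rails.

Run:
```python
from h import *
np.set_printoptions(linewidth=220)
im=np.load('pics/w3.npy'); gg=im.astype(int).mean(2); up(im,(265,80,380,165),6,'pics/w3z.png')
st=np.load('pics/w3s.npy'); s=dict(ee_pos=st[:3],ee_rot=st[3:]); C=cam('wrist',s)
pts=[]
for lo,hi in((305,315),(330,340)):
  b=255-gg[98:135,lo:hi]; b[b<25]=0; r=b.sum(1); c=b.sum(0); print(r.astype(int)); pts.append([(c*np.arange(lo,hi)).sum()/c.sum(),(r*np.arange(98,135)).sum()/r.sum()])
print(pts); print(ray(C,pts,49))
for u in (284,286,288,290,356,358): print(u,gg[95:125,u].astype(int))
```

```text
[  0   0   0   0   0   0   0 223 276 275 274 273 273 272 272 279 285 286 284 282 280 281 279 280 279 279 260  88   0   0   0   0   0   0   0   0   0]
[  0   0   0   0   0   0   0 207 256 256 255 254 254 255 268 282 280 277 276 276 275 275 272 267 260 259 251 163   0   0   0   0   0   0   0   0   0]
[[np.float64(309.10462896683373), np.float64(114.77075876879026)], [np.float64(334.1448491922108), np.float64(114.97045273051171)]]
[[488.12449917  -5.86639809  49.        ]
 [499.9769393   -3.47653562  49.        ]]
284 [235 235 235 235 235 235 236 236 236 236 237 237 237 237 238 238 238 238 238 238 238 233 245 254 255 255 255 255 255 255]
286 [235 236 236 236 236 236 236 236 236 237 237 237 236 236 237 237 237 237 236 236 236 232 242 253 255 255 255 255 255 255]
288 [236 236 236 236 236 235 234 234 233 231 229 225 219 217 216 216 222 225 230 241 246 251 254 255 255 255 255 255 255 255]
290 [214 208 207 205 207 215 219 227 240 245 251 253 254 254 254 254 255 255 255 255 255 255 255 255 255 255 255 255 255 255]
356 [236 236 237 237 237 237 237 237 237 237 237 236 236 236 235 234 233 232 234 236 239 243 249 254 255 255 255 255 255 255]
358 [236 236 237 237 237 237 237 237 237 237 237 238 238 238 238 239 239 239 239 239 239 235 233 251 254 255 255 255 255 255]
```

View pics/w3z.png

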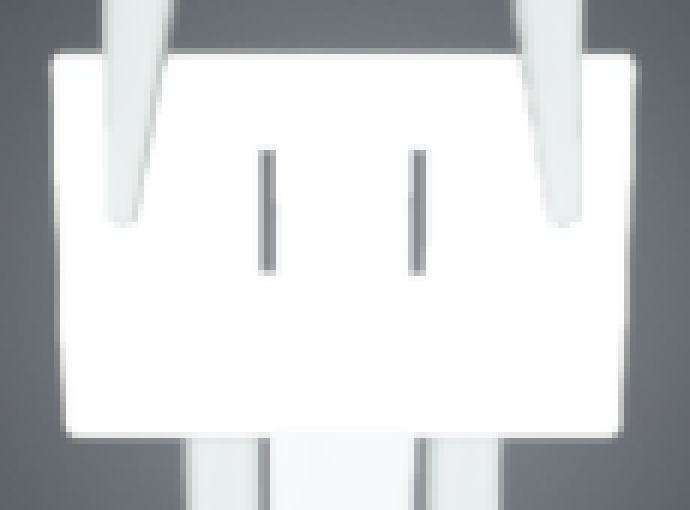

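Run:
```python
from h import *
st=np.load('pics/w3s.npy'); s=dict(ee_pos=st[:3],ee_rot=st[3:]); C=cam('wrist',s)
y=np.array([-np.sin(.207),np.cos(.207),0]);x=np.array([y[1],-y[0],0]);O=np.array([489.5,19.1,0])
M=ray(C,[[309.1,114.8],[334.1,114.9]],49)
for z in (55,57):
  T=ray(C,[[285.3,117],[358.6,117]],z); print(T,(T-M)@y,(T-O)@x,(T-O)@y,(M-O)@x,(M-O)@y)
```

```text
[[477.69514524  -8.99677274  55.        ]
 [511.06559489  -1.99992582  55.        ]] [-0.90640969 -0.86680135] [-17.32742911  16.76865066] [-25.07076853 -25.08174849] [-6.47973912  5.59123936] [-24.16435884 -24.21494714]
[[477.90772714  -8.9117683   57.        ]
 [510.83468408  -2.00790935  57.        ]] [-0.8669108  -0.82715654] [-17.10191491  16.54102854] [-25.03126964 -25.04210368] [-6.47973912  5.59123936] [-24.16435884 -24.21494714]
```

>>> {"name": "apply_moves", "arguments": {
  "rows": [
    [[0.03, 0, 0], 0, 0.75],
    [[0.03, 0, 0], 0, 0.75],
    [[0, 0, 0], 0, 0.75],
    [[0, 0, 0], 0, 0.75],
    [[0, 0, -0.05], 0, 0.6],
    [[0, 0, 0], 0, 0.4],
    [[0, 0, 0], 0, 0.2],
    [[0, 0, 0], 0, 0],
    [[0, 0, 0], 0, 0],
    [[0, 0, 0], 0, 0]
  ]
}}

```text
clock: 6.23
ee_pos: [508.7, -74.9, 45.7]
ee_rot: [-1.571, 0.0, -1.363]
wrist_force: [0.4, -1.0, -0.5]
width: 0.483
```

>>> {"name": "apply_moves", "arguments": {
  "rows": [
    [[0, -0.5, 0], 0, 0],
    [[0, -0.8, 0], 0, 0],
    [[0, -0.8, 0], 0, 0],
    [[0, -0.5, 0], 0, 0],
    [[-0.6, 0, 0], 0, 0],
    [[-1, 0, 0], 0, 0],
    [[-1, 0, 0], 0, 0],
    [[-1, 0, 0], 0, 0],
    [[-1, 0, 0], 0, 0],
    [[-1, 0, 0], 0, 0]
  ]
}}

```text
clock: 7.07
ee_pos: [484.5, 36.3, 97.4]
ee_rot: [-1.571, 0.0, -1.363]
wrist_force: [-0.9, 0.5, -0.1]
width: 0.497
```

>>> {"name": "apply_moves", "arguments": {
  "rows": [
    [[-0.6, 0, 0], 0, 0],
    [[0, 0, 0], 0, 0],
    [[0, 0, 0], 0, 0]
  ]
}}

```text
clock: 7.32
ee_pos: [482.5, 47.3, 97.5]
ee_rot: [-1.571, -0.0, -1.361]
wrist_force: [0.4, -0.5, 0.5]
width: 0.498
```

Run:
```python
from h import *
s=ctrl.read_state(); print(s['ee_pos'],s['ee_rot'],s['wrist_force'],s['width'])
y=np.array([-np.sin(.2072),np.cos(.2072)]);x=np.array([y[1],-y[0]])
t=np.array([483.6,48.4]); print((t-s['ee_pos'][:2])@x,(t-s['ee_pos'][:2])@y)
for n in('side','top','wrist'):
  im,_=viewer.snapshot(n); np.save(f'pics/{n}4.npy',im); 
  if n=='side':up(im,(190,170,330,290),5,'pics/s4.png')
  if n=='top':up(im,(245,185,435,285),4,'pics/t4.png')
  if n=='wrist': cv2.imwrite('pics/w4.png',im[:,:,::-1])
```

```text
[482.5166659   47.27983465  97.49902569] [-1.57128909e+00 -6.78071784e-05 -1.36097662e+00] [ 0.36937124 -0.52903837  0.51799267] 0.49848272229512974
1.29060350651146 0.8733417324858468
```

View pics/s4.png

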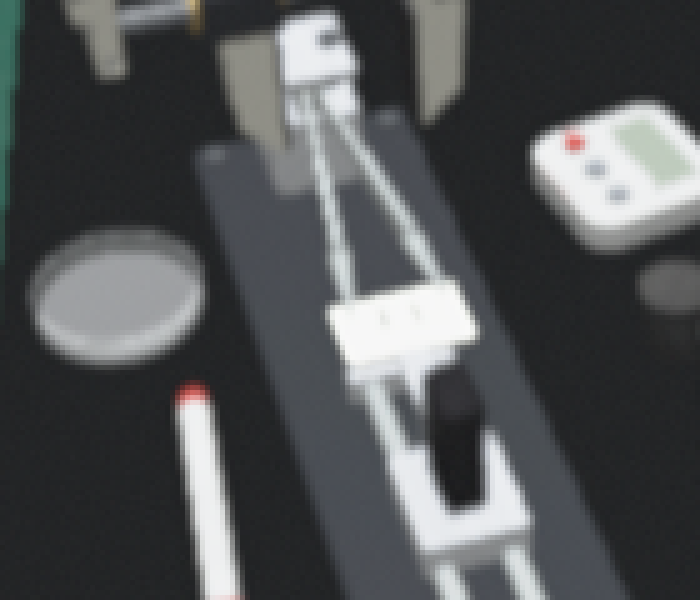

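View pics/t4.png

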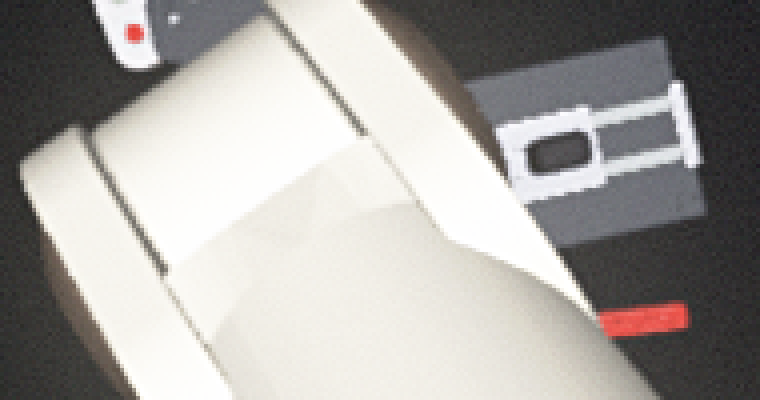

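View pics/w4.png

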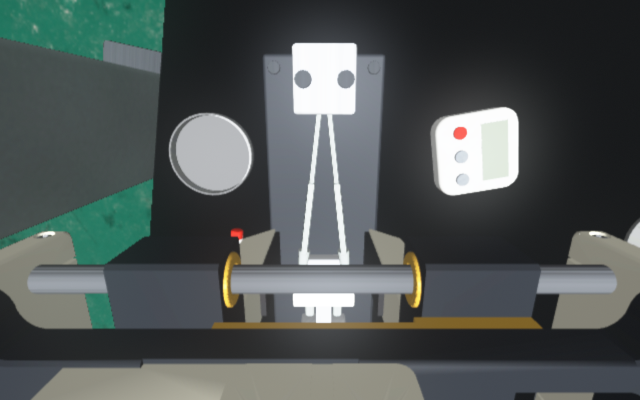

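Run:
```python
from h import *
np.set_printoptions(linewidth=250)
im=np.load('pics/side4.npy'); b=im[215:252,248:292]; print(b.mean(2).astype(int)[8:32])
g=b.astype(float).mean(2); g=np.clip((g-150)*255/105,0,255).astype(np.uint8)
cv2.imwrite('pics/s4z.png',cv2.resize(g,None,fx=14,fy=14,interpolation=cv2.INTER_CUBIC))
C=cam('side')
y=np.array([-np.sin(.2072),np.cos(.2072),0]);x=np.array([y[1],-y[0],0]);O=np.array([489.15,19.03,0])
print(proj(C,[O-25*y+k*x+[0,0,z] for k,z in((-17,55),(17,55),(-6,49),(6,49),(-6,55),(6,55))]))
```

```text
[[79 79 78 ... 36 36 35]
 [79 78 78 ... 37 36 36]
 [79 79 78 ... 36 36 36]
 ...
 [79 78 78 ... 79 79 78]
 [78 80 79 ... 79 79 80]
 [79 78 79 ... 78 79 79]]
[[259.35315814 232.99081866]
 [277.96978512 228.66868999]
 [265.61694451 234.08554643]
 [272.15877533 232.5581125 ]
 [265.4156616  231.58331772]
 [271.98610129 230.05789177]]
```

View pics/s4z.png

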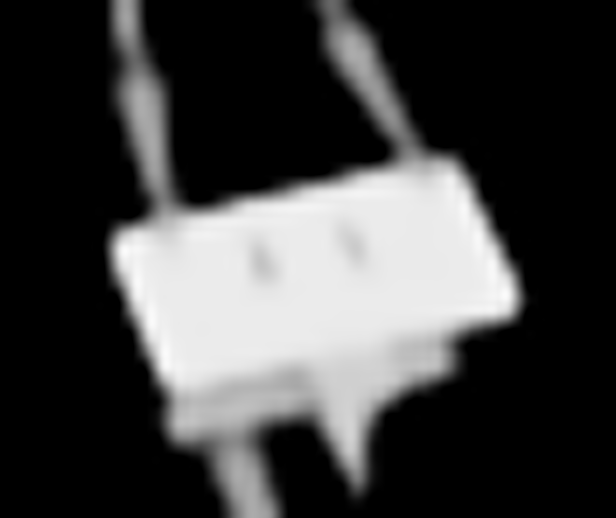

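Run:
```python
from h import *
y=np.array([-np.sin(.2072),np.cos(.2072),0]);x=np.array([y[1],-y[0],0]);O=np.array([489.15,19.03,0])
for yy in (12,16,20,30):
  for z in (37,42,45,48):
    C=cam('wrist',dict(ee_pos=O+yy*y+[0,0,z],ee_rot=[-1.571,0,-1.3636]))
    p=proj(C,[O+a*y+6*x+[0,0,h] for a,h in((-25,55),(-15,55),(-20.5,49),(-29.5,49))]); print(yy,z,p[:,1].round(0))
```

```text
12 37 [325. 309. 311. 325.]
12 42 [319. 303. 305. 319.]
12 45 [316. 300. 302. 316.]
12 48 [312. 297. 299. 312.]
16 37 [332. 315. 317. 331.]
16 42 [325. 309. 311. 325.]
16 45 [322. 306. 308. 322.]
16 48 [318. 303. 305. 318.]
20 37 [338. 322. 323. 337.]
20 42 [332. 316. 318. 331.]
20 45 [328. 312. 314. 328.]
20 48 [324. 309. 311. 324.]
30 37 [353. 338. 339. 352.]
30 42 [347. 332. 333. 346.]
30 45 [343. 328. 329. 342.]
30 48 [339. 324. 326. 338.]
```

>>> {"name": "apply_moves", "arguments": {
  "rows": [
    [[0.36, 0, 0.065], 0, 0],
    [[0.35, 0, 0], 0, 0],
    [[0, 0.4, 0], 0, 0],
    [[0, 0.6, 0], 0, 0],
    [[0, 0.6, 0], 0, 0],
    [[0, 0.6, 0], 0, 0],
    [[0, 0.4, 0], 0, 0],
    [[0, 0.07, 0], 0, 0],
    [[0, 0, 0], 0, 0],
    [[0, 0, 0], 0, 0]
  ]
}}

```text
clock: 8.3
ee_pos: [487.3, 33.3, 44.3]
ee_rot: [-1.571, 0.0, -1.363]
wrist_force: [-0.2, -0.1, 0.1]
width: 0.496
```

```bash
cat > look.py <<'E'
from h import *
import sys
k=sys.argv[1]
s=ctrl.read_state(); print(s['clock'],s['ee_pos'],s['ee_rot'],s['wrist_force'],s['width'])
y=np.array([-np.sin(.2072),np.cos(.2072)]);x=np.array([y[1],-y[0]])
t=np.array([486.7,33.7]); print('to target x,y',(t-s['ee_pos'][:2])@x,(t-s['ee_pos'][:2])@y)
np.save(f'pics/ws{k}.npy',np.r_[s['ee_pos'],s['ee_rot']])
im,_=viewer.snapshot('wrist'); np.save(f'pics/wrist{k}.npy',im); up(im,(265,225,380,335),6,f'pics/w{k}.png')
im,_=viewer.snapshot('side'); np.save(f'pics/side{k}.npy',im); 
b=im[210:252,245:295]
g=b.astype(float).mean(2); g=np.clip((g-60)*255/195,0,255).astype(np.uint8)
cv2.imwrite(f'pics/s{k}z.png',cv2.resize(g,None,fx=12,fy=12,interpolation=cv2.INTER_CUBIC))
E
python3 look.py 5
```

```text
8.3 [487.33372354  33.33310219  44.26520852] [-1.57085673e+00  3.65977898e-04 -1.36257992e+00] [-0.2355061  -0.08797662  0.1493505 ] 0.49631494437090007
to target x,y -0.5446902409203058 0.48942013163288445
```

View pics/w5.png

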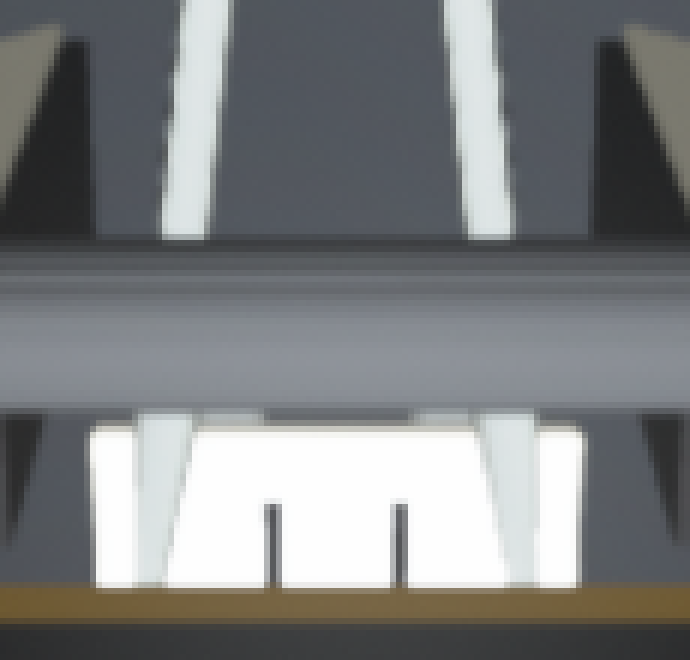

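View pics/s5z.png

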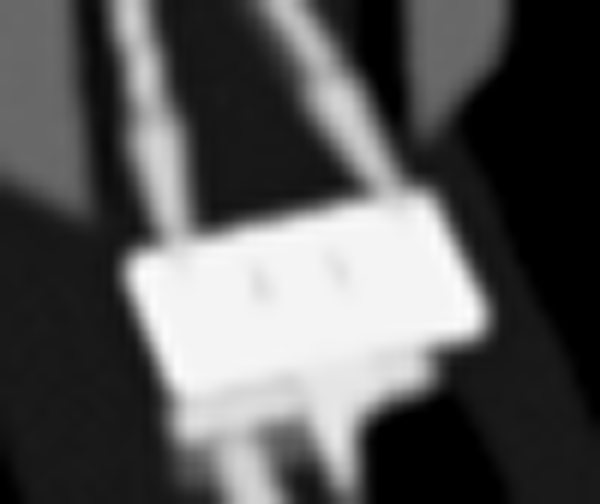

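>>> {"name": "apply_moves", "arguments": {
  "rows": [
    [[0, 0, -0.022], 0, 0.2],
    [[0, 0, 0], 0, 0.3],
    [[0, 0, 0], 0, 0.4],
    [[0, 0, 0], 0, 0.5],
    [[0, 0, 0], 0, 0.55],
    [[0, 0, 0], 0, 0.6],
    [[0, 0, 0], 0, 0.6],
    [[0, 0, 0], 0, 0.6],
    [[0, 0, 0], 0, 0.6]
  ]
}}

```text
clock: 9.15
ee_pos: [487.2, 32.1, 44.5]
ee_rot: [-1.571, -0.001, -1.364]
wrist_force: [0.5, -4.4, 2.3]
width: 0.198
```

```bash
python3 look.py 6
```

```text
9.15 [487.19074628  32.08724083  44.47974308] [-1.57053220e+00 -8.08924735e-04 -1.36393659e+00] [ 0.46115722 -4.41121677  2.2916278 ] 0.19846122283468073
to target x,y -0.14847181325088218 1.6792201043835766
```

View pics/w6.png

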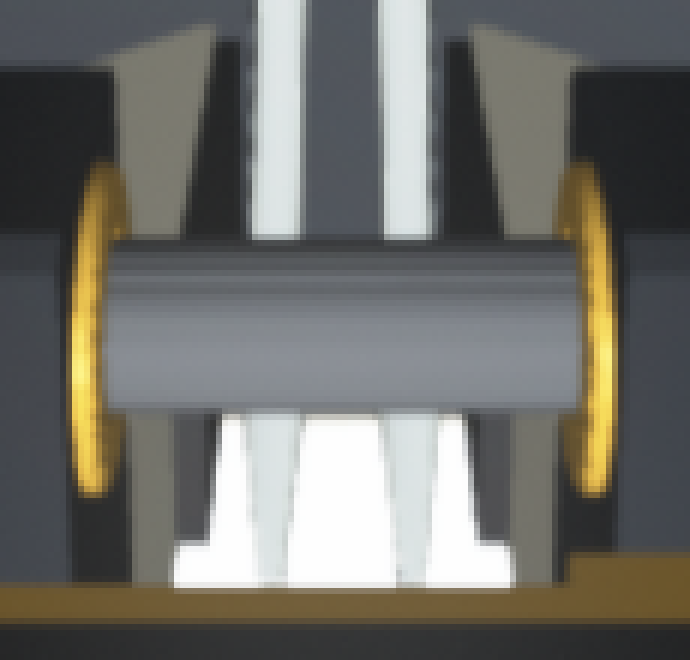

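```bash
cat > meas.py <<'E'
from h import *
import sys
np.set_printoptions(linewidth=250,precision=2,suppress=True)
k=sys.argv[1]
st=np.load(f'pics/ws{k}.npy'); C=cam('wrist',dict(ee_pos=st[:3],ee_rot=st[3:]))
y=np.array([-np.sin(.2072),np.cos(.2072),0]);x=np.array([y[1],-y[0],0]);O=np.array([489.15,19.03,0])
im=np.load(f'pics/wrist{k}.npy').astype(int).mean(2)
for v in (312,315,318,320,321):
    r=255-im[v,293:352]
    if v>=318: print(v,r.astype(int))
    # runs of darkness between white
    w=(r>8)&(r<60); dk=r>=60
    n,l=cv2.connectedComponents((r>8).astype(np.uint8)[None]);l=l[0]
    for i in range(1,n):
        ii=np.nonzero(l==i)[0]
        if ii[0]==0 or ii[-1]==len(r)-1: continue
        wt=np.minimum(r[ii],22); c=293+(wt*ii).sum()/wt.sum(); z=49 if r[ii].max()>60 else 55
        p=ray(C,[[c,v]],z)[0]-O; print(v,round(c,2),'w',len(ii),'z',z,'x %.2f y %.2f'%(p@x,p@y))
E
python3 meas.py 5; python3 meas.py 6
```

```text
312 310.0 w 3 z 49 x -6.18 y -24.12
312 331.0 w 3 z 49 x 5.79 y -24.12
315 310.0 w 3 z 49 x -6.20 y -26.10
315 331.0 w 3 z 49 x 5.80 y -26.10
318 [  8   2   1   1   1   1   1   1   1   1   1   1   1   1   1   2  74 164 102   4   1   1   1   1   1   1   1   1   1   1   1   1   1   1   1   1   2  73 168 127   4   1   1   1   1   1   1   1   1   1   1   1   1   1   1   6  24  28  28]
318 310.0 w 3 z 49 x -6.22 y -28.10
318 331.0 w 3 z 49 x 5.82 y -28.10
320 [  3   1   1   1   1   1   1   1   1   1   1   1   1   1   1   2  74 165 102   4   1   1   1   1   1   1   1   1   1   1   1   1   1   1   1   1   2  74 166 113   4   1   1   1   1   1   1   1   1   1   1   1   1   1   1   1  12  25  27]
320 310.0 w 3 z 49 x -6.23 y -29.43
320 331.0 w 3 z 49 x 5.83 y -29.43
321 [  3   2   2   2   2   2   2   2   2   2   2   2   2   2   2   3  78 164 105   5   2   2   2   2   2   1   2   2   1   1   2   2   1   2   2   2   3  77 163 105   5   2   2   2   2   2   2   2   2   2   2   2   2   2   2   2  12  27  31]
321 310.0 w 3 z 49 x -6.24 y -30.10
321 331.0 w 3 z 49 x 5.83 y -30.10
312 309.77 w 8 z 55
[... 369 characters left out ...]
18 309.73 w 6 z 55 x -6.57 y -25.01
318 333.15 w 7 z 55 x 6.35 y -25.03
320 [110   9   2   1   1   1   1   1   1   1   1   1   1   1  10  24  27  29  38  39   3   1   1   1   1   1   1   1   1   1   1   1   1   1   1   1   1  10  56  36  29  30  30   3   1   1   1   1   1   1   1   1   1   1   1   1   4  71 136]
320 309.73 w 6 z 55 x -6.58 y -26.29
320 332.75 w 6 z 55 x 6.14 y -26.31
321 [107   6   2   2   2   2   2   2   2   2   2   2   2   2   6  16  22  25  26  26   3   2   2   2   2   2   2   2   2   2   2   2   2   2   2   2   2   6  47  32  30  27  25   3   2   2   2   2   2   2   2   2   2   2   2   2   3  66 136]
321 310.12 w 5 z 55 x -6.38 y -26.94
321 333.0 w 5 z 55 x 6.29 y -26.96
```

View pics/s6z.png

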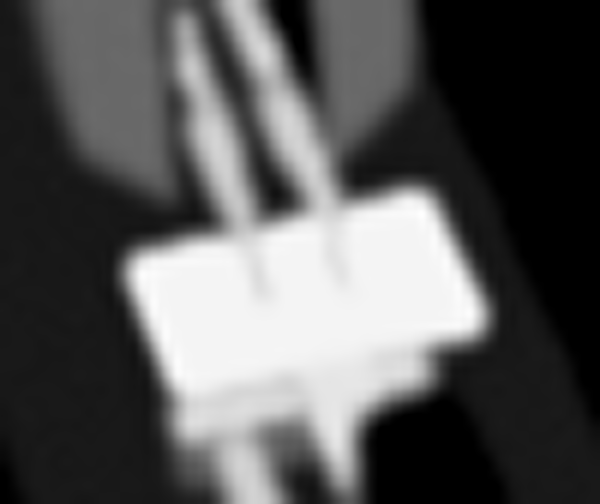

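>>> {"name": "apply_moves", "arguments": {
  "rows": [
    [[0, 0, 0], 0, 0.606],
    [[0, 0, 0], 0, 0.611],
    [[0, 0, 0], 0, 0.611],
    [[0, 0, 0], 0, 0.611],
    [[0, 0, 0], 0, 0.611],
    [[0, 0, 0], 0, 0.611]
  ]
}}

```text
clock: 9.75
ee_pos: [486.9, 32.5, 44.3]
ee_rot: [-1.571, -0.0, -1.364]
wrist_force: [1.0, -4.8, 2.6]
width: 0.191
```

```bash
python3 look.py 7; python3 meas.py 7
```

```text
9.75 [486.87244998  32.52594128  44.28417127] [-1.57088612e+00 -1.45651125e-04 -1.36359691e+00] [ 1.01709682 -4.82593886  2.64747958] 0.1911954711477386
to target x,y 0.07276665906460905 1.1844230167070613
312 310.05 w 7 z 55 x -6.55 y -20.54
312 332.46 w 8 z 55 x 5.73 y -20.55
315 310.11 w 7 z 55 x -6.53 y -22.44
315 332.57 w 6 z 55 x 5.81 y -22.45
318 [141 101   5   1   1   1   1   1   1   1   1   1   1   1  12  27  29  29  32  48   4   1   1   1   1   1   1   1   1   1   1   1   1   1   1   1   1  14  28  29  29  31  39   3   1   1   1   1   1   1   1   1   1   1   1   2  61 134 143]
318 309.69 w 6 z 55 x -6.79 y -24.36
318 332.65 w 6 z 55 x 5.86 y -24.37
320 [135  73   4   1   1   1   1   1   1   1   1   1   1   1  13  28  29  29  33  71   4   1   1   1   1   1   1   1   1   1   1   1   1   1   1   1   2  18  33  29  28  28  37   3   1   1   1   1   1   1   1   1   1   1   1   2  40 121 142]
320 309.68 w 6 z 49 x -7.08 y -30.15
320 332.56 w 6 z 55 x 5.83 y -25.65
321 [133  59   4   2   2   2   2   2   2   2   2   2   2   2   5  25  31  32  38  84   5   2   2   2   2   2   2   2   2   2   2   2   2   2   2   2   2  17  35  32  32  30  24   3   2   2   2   2   2   2   2   2   2   2   2   2  32 115 142]
321 310.0 w 5 z 49 x -6.90 y -30.82
321 332.59 w 6 z 55 x 5.85 y -26.30
```

View pics/w7.png

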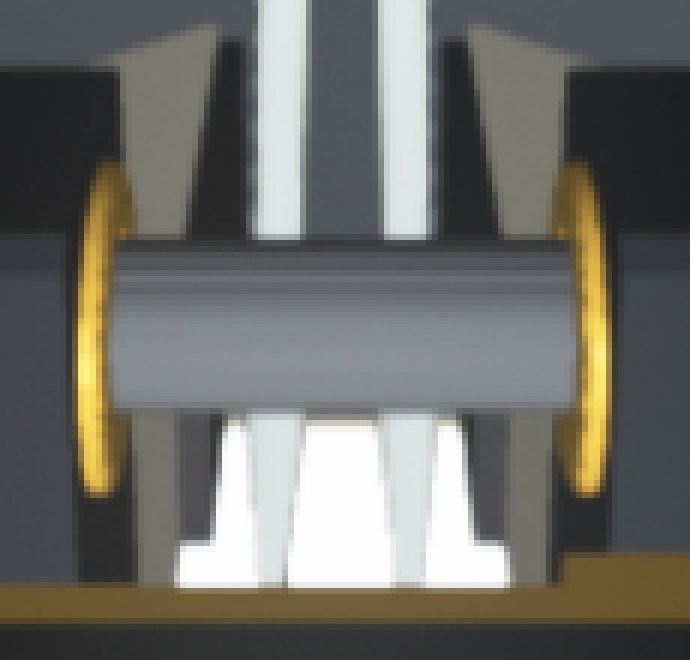

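>>> {"name": "apply_moves", "arguments": {
  "rows": [
    [[0, 0, 0.01], 0, 0.62],
    [[0, 0, 0], 0, 0.63],
    [[0, 0, 0], 0, 0.632],
    [[0, 0, 0], 0, 0.632],
    [[0, 0, 0], 0, 0.632],
    [[0, 0, 0], 0, 0.632],
    [[0, 0, 0], 0, 0.632],
    [[0, 0, 0], 0, 0.632]
  ]
}}

```text
clock: 10.52
ee_pos: [487.1, 32.7, 44.3]
ee_rot: [-1.571, -0.0, -1.363]
wrist_force: [1.4, -5.6, 2.2]
width: 0.183
```

```bash
python3 look.py 8; python3 meas.py 8
```

```text
10.5167 [487.05499773  32.65971     44.32464657] [-1.57085166e+00 -9.28371193e-05 -1.36348432e+00] [ 1.44779957 -5.57395552  2.15632841] 0.18277972546274585
to target x,y -0.1333955159789665 1.09106933958733
312 311.03 w 7 z 55 x -5.80 y -20.47
312 331.68 w 8 z 55 x 5.51 y -20.48
315 311.11 w 7 z 55 x -5.78 y -22.38
315 331.91 w 7 z 55 x 5.65 y -22.39
318 [142 142 109   8   2   1   1   1   1   1   1   1   1   1   2  16  31  29  29  32  44   8   2   1   1   1   1   1   1   1   1   1   1   1   1   1  16  30  29  29  31  35   3   1   1   1   1   1   1   1   1   1   1   1   4  71 136 143 142]
318 310.81 w 7 z 55 x -5.96 y -24.30
318 331.61 w 6 z 55 x 5.50 y -24.31
320 [142 139  87   4   1   1   1   1   1   1   1   1   1   1   1  10  27  29  28  30  43   3   1   1   1   1   1   1   1   1   1   1   1   1   1   1  14  29  29  29  29  36   3   1   1   1   1   1   1   1   1   1   1   1   2  50 127 142 143]
320 310.74 w 6 z 55 x -6.01 y -25.58
320 331.66 w 6 z 55 x 5.54 y -25.59
321 [143 138  79   5   2   2   2   2   2   2   2   2   2   2   2   5  22  30  31  32  45   4   2   2   2   2   2   2   2   2   2   2   2   2   2   2  12  27  31  32  32  46   4   2   2   2   2   2   2   2   2   2   2   2   2  44 123 142 144]
321 311.0 w 5 z 55 x -5.88 y -26.22
321 331.7 w 6 z 55 x 5.57 y -26.23
```

View pics/w8.png

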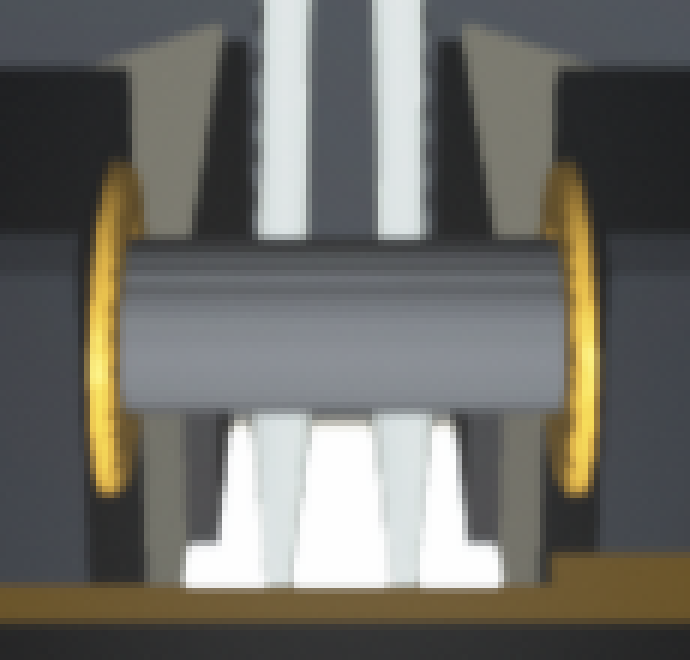

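View pics/s8z.png

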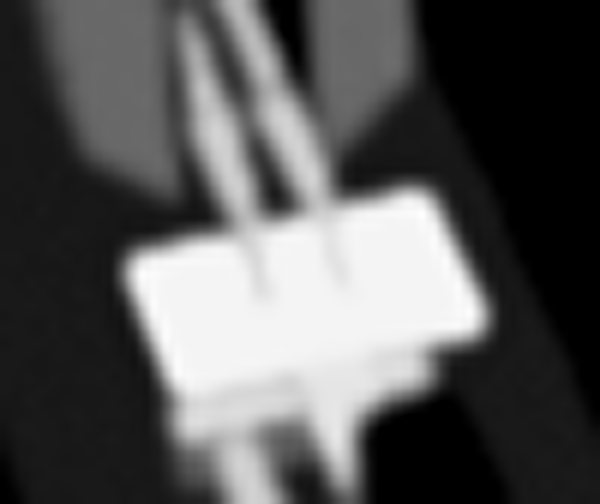

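>>> {"name": "apply_moves", "arguments": {
  "rows": [
    [[0, 0, 0], 0, 0.626],
    [[0, 0, 0], 0, 0.622],
    [[0, 0, 0], 0, 0.622],
    [[0, 0, 0], 0, 0.622],
    [[0, 0, 0], 0, 0.622],
    [[0, 0, 0], 0, 0.622],
    [[0, 0, 0], 0, 0.622],
    [[0, 0, 0], 0, 0.622]
  ]
}}

```text
clock: 11.28
ee_pos: [487.1, 32.8, 44.3]
ee_rot: [-1.571, 0.0, -1.363]
wrist_force: [1.1, -4.8, 1.2]
width: 0.191
```

```bash
python3 look.py 9; python3 meas.py 9
python3 - <<'E'
from h import *
y=np.array([-np.sin(.2072),np.cos(.2072),0]);x=np.array([y[1],-y[0],0]);O=np.array([489.15,19.03,0])
for k in(5,6,7,8,9):
  st=np.load(f'pics/ws{k}.npy'); C=cam('wrist',dict(ee_pos=st[:3],ee_rot=st[3:]))
  print(k,proj(C,[O-28*y+a*x+[0,0,49] for a in(-6.15,5.9)]).round(2).tolist())
E
```

```text
11.2833 [487.05283186  32.76079684  44.32310826] [-1.57080402e+00  2.58914722e-05 -1.36339395e+00] [ 1.09891497 -4.79918222  1.15984736] 0.19137089225671913
to target x,y -0.1520716220868778 0.9916991032556832
312 310.5 w 8 z 55 x -6.07 y -20.37
312 332.21 w 8 z 55 x 5.82 y -20.38
315 310.28 w 7 z 55 x -6.21 y -22.28
315 332.03 w 7 z 55 x 5.74 y -22.29
318 [141 131  55   3   1   1   1   1   1   1   1   1   1   1   2  16  27  29  30  33  35   3   1   1   1   1   1   1   1   1   1   1   1   1   1   1   2  17  27  29  30  30  26   3   1   1   1   1   1   1   1   1   1   1   2  27 112 141 143]
318 310.62 w 6 z 55 x -6.04 y -24.19
318 332.6 w 6 z 55 x 6.07 y -24.20
320 [142 122  25   2   1   1   1   1   1   1   1   1   1   1   2  12  25  28  30  38  17   2   1   1   1   1   1   1   1   1   1   1   1   1   1   1   2  18  28  29  30  31  15   2   1   1   1   1   1   1   1   1   1   1   1  13  92 139 143]
320 310.59 w 6 z 55 x -6.07 y -25.48
320 332.42 w 6 z 55 x 5.99 y -25.49
321 [143 119  20   3   2   2   2   2   2   2   2   2   2   2   2  12  26  31  34  45  21   3   2   2   2   2   2   2   2   2   2   2   2   2   2   2   2  15  29  31  34  41  20   3   2   2   2   2   2   2   2   2   2   2   2  10  87 139 144]
321 310.68 w 6 z 55 x -6.03 y -26.12
321 332.61 w 6 z 55 x 6.09 y -26.13
5 [[310.12, 317.86], [331.14, 317.86]]
6 [[310.91, 315.8], [331.94, 315.77]]
7 [[311.26, 316.78], [332.3, 316.76]]
8 [[310.9, 316.88], [331.93, 316.86]]
9 [[310.86, 317.03], [331.89, 317.02]]
```

View pics/w9.png

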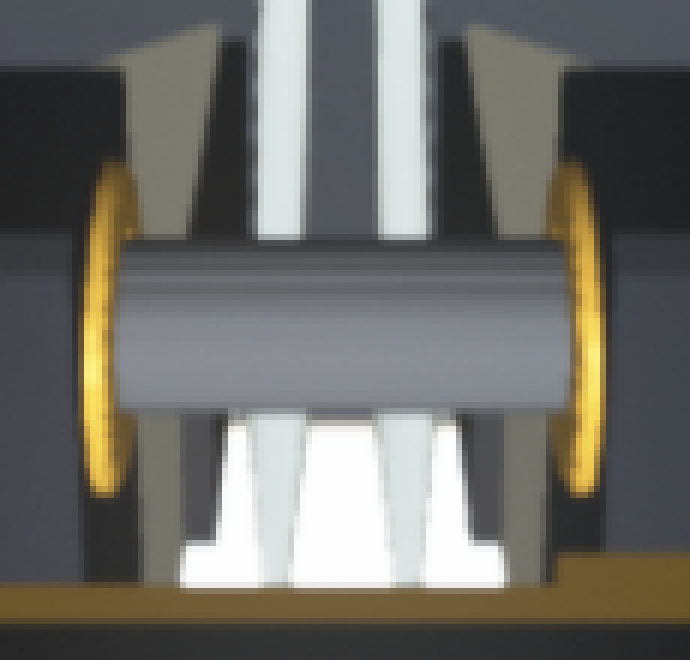

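Run:
```python
from h import *
np.set_printoptions(linewidth=250)
ims=[viewer.snapshot('side')[0].astype(float).mean(2) for _ in range(6)]
a=np.mean(ims,0); np.save('pics/side10.npy',a)
b=np.load('pics/side5.npy').astype(float).mean(2)
def z(g,lo,hi): 
  g=np.clip((g[220:246,252:290]-lo)*255/(hi-lo),0,255).astype(np.uint8); return cv2.resize(g,None,fx=10,fy=10,interpolation=cv2.INTER_NEAREST)
cv2.imwrite('pics/s10.png',np.hstack([z(b,215,252),z(a,215,252)]))
print(a[226:240,262:278].astype(int)); print(b[226:240,262:278].astype(int))
s=ctrl.read_state(); print(s['clock'],s['ee_pos'],s['width'],s['wrist_force'])
```

```text
[[113 169 210 202 144  89  86 121 171 200 184 144 140 155 172 198]
 [ 94 148 201 204 153 111 112 135 171 202 204 194 219 232 237 244]
 [ 96 139 191 207 180 169 186 210 222 222 218 227 245 247 247 247]
 [156 178 209 219 217 227 239 245 246 240 228 237 246 247 247 247]
 [233 236 237 232 229 242 246 247 247 244 232 239 246 247 247 246]
 [247 247 246 238 228 242 247 247 247 245 233 236 246 247 247 246]
 [247 247 247 242 228 242 246 247 247 246 239 233 244 246 247 246]
 [247 247 247 244 229 238 246 247 247 246 244 236 243 246 246 246]
 [246 247 247 245 234 236 245 246 247 247 246 243 245 246 246 246]
 [247 247 247 246 243 243 246 246 247 247 246 246 246 246 247 247]
 [247 247 247 246 246 246 246 247 247 247 247 247 247 247 247 247]
 [247 247 247 247 247 247 247 247 247 247 246 246 246 246 246 246]
 [247 247 247 247 247 247 247 247 246 246 246 246 246 245 243 242]
 [247 247 247 247 247 246 246 246 246 245 244 243 242 239 232 229]]
[[ 79  78  78  77  78  78  80  82  87  96 111 130 144 166 198 213]
 [ 80  78  81  85  91 101 113 130 146 160 184 212 226 232 235 232]
 [ 95 102 121 141 155 169 1
[... 184 characters left out ...]
247 245 244 246 247 247 247 245 238 241 246 247 247 246]
 [247 247 246 243 237 244 246 247 247 246 239 234 244 246 247 246]
 [247 247 247 244 231 239 246 247 247 246 244 236 243 246 246 246]
 [246 247 247 245 234 236 245 247 247 247 246 243 245 246 246 246]
 [247 247 247 246 243 243 246 247 247 247 246 246 246 246 247 247]
 [247 247 247 246 246 246 246 247 247 247 247 247 247 247 247 247]
 [247 247 247 247 247 247 247 247 247 247 246 246 246 246 246 246]
 [247 247 247 247 247 247 247 247 246 246 246 246 246 245 243 242]
 [247 247 247 247 247 247 246 246 246 245 244 243 242 239 232 229]]
11.6833 [487.07300096  32.74012187  44.34305947] 0.18958872518116296 [ 1.52833573 -3.67099566 -0.02303152]
```

View pics/s10.png

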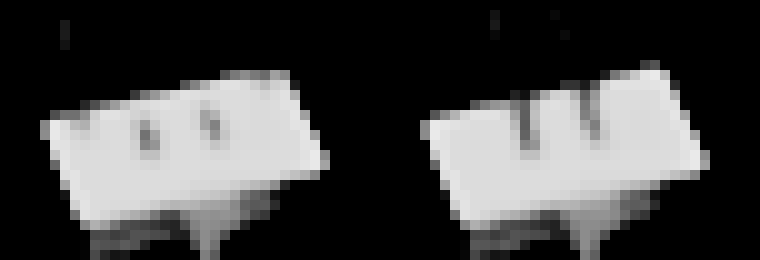

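Run:
```python
from h import *
np.set_printoptions(linewidth=250)
a=np.load('pics/side10.npy')
b=np.mean([np.load(f'pics/side{k}.npy').astype(float).mean(2) for k in(4,5)],0)
d=b-a
print((d[226:238,256:282]).round(0).astype(int))
C=cam('side')
y=np.array([-np.sin(.2072),np.cos(.2072),0]);x=np.array([y[1],-y[0],0]);O=np.array([489.15,19.03,0])
for yy in(-15,-20,-25,-30): print(yy,proj(C,[O+yy*y+k*x+[0,0,z] for k,z in((-17,55),(-6,55),(6,55),(17,55),(-6,49),(6,49))]).round(1).tolist())
# plate corners for carriage location: far/near edges along v
```

```text
[[  21   69  105  103   69   20  -34  -92 -134 -124  -67  -11   -6  -39  -84 -105  -73  -15    5   11   26   16  -15  -17   -9   -2]
 [  13   64  115  122   84   31  -14  -71 -119 -118  -62  -11    1   -6  -26  -41  -20   17    7    0   -2  -11  -17  -11   -7   -3]
 [   6   48  104  122   88   34   -1  -38  -71  -66  -25    0    2    2    5   12   21   19    3    0   -1   -3   -6   -3   -2   -2]
 [   1   23   68   87   58   18    1   -6  -12    3   15   10    2    1    2    7   18   10    0    0    0    0   -1    0    0    0]
 [  -1    2   20   29    8   -1   -1    1    5   14   18    5    1    0    0    2   12    7    0    0    0    0    0    0    0    0]
 [   0   -1   -4  -10  -10   -3    0    0    1    7   16    3    0    0    0    0    5    4    0    0    0    0    0    0    0    0]
 [   0    0   -2   -6   -7   -1    0    0    0    2    9    2    0    0    0    0    0    1    0    0    0    0    0    0    0    0]
 [   0    0    0   -2   -2   -1    0    0    0    0    2    0    0    0    0    0    0    0    0    0    0    0    0    0    0    0]
 [   0    0    0    0   -1    0    0
[... 200 characters left out ...]
  0    0    0    0    0    0]
 [   0    0    0    0    0    0    0    0    0    0    0    0    0    0    0    0    0    0    0    0    0    0    0    0    0    0]
 [   0    0    0    0    0    0    0    0    0    0    0    0    0    0    0    0    0    0    0    0    0    0    0    0    0    0]]
-15 [[257.9, 229.4], [263.9, 228.0], [270.5, 226.5], [276.4, 225.1], [264.1, 230.5], [270.6, 229.0]]
-20 [[258.6, 231.2], [264.7, 229.8], [271.2, 228.3], [277.2, 226.9], [264.9, 232.3], [271.4, 230.8]]
-25 [[259.4, 233.0], [265.4, 231.6], [272.0, 230.1], [278.0, 228.7], [265.6, 234.1], [272.2, 232.6]]
-30 [[260.1, 234.8], [266.2, 233.4], [272.8, 231.9], [278.8, 230.5], [266.4, 235.9], [272.9, 234.4]]
```

Run:
```python
from h import *
a=np.load('pics/s3.npy').astype(np.float32).mean(2); b=np.load('pics/side4.npy').astype(np.float32).mean(2)
t=cv2.resize(a[264:283,268:300],None,fx=10,fy=10,interpolation=cv2.INTER_CUBIC)
s=cv2.resize(b[259:288,263:305],None,fx=10,fy=10,interpolation=cv2.INTER_CUBIC)
r=cv2.matchTemplate(s.astype(np.float32),t.astype(np.float32),cv2.TM_CCOEFF_NORMED); _,m,_,p=cv2.minMaxLoc(r); print(m,(p[0]-50)/10,(p[1]-50)/10)
C=cam('side');y=np.array([-np.sin(.2072),np.cos(.2072),0]);O=np.array([489.15,19.03,31.])
q=proj(C,[O-95*y,O-105*y]);print('px per mm -y',(q[1]-q[0])/10)
```

```text
0.9935969114303589 0.3 0.6
px per mm -y [0.16999728 0.41204261]
```

>>> {"name": "apply_moves", "arguments": {
  "rows": [
    [[0, 0, 0], 0, 0.622],
    [[0, 0, 0], 0, 0.622],
    [[0, 0, 0], 0, 0.622],
    [[0, 0, 0], 0, 0.622],
    [[0, 0, 0], 0, 0.622],
    [[0, 0, 0], 0, 0.622],
    [[0, 0, 0], 0, 0.622],
    [[0, 0, 0], 0, 0.622],
    [[0, 0, 0], 0, 0.622],
    [[0, 0, 0], 0, 0.622]
  ]
}}

```text
clock: 12.52
ee_pos: [487.1, 32.7, 44.3]
ee_rot: [-1.571, 0.0, -1.363]
wrist_force: [0.4, -4.7, 0.8]
width: 0.189
```

```bash
python3 look.py 11; python3 meas.py 11 | grep -v '\['
```

```text
12.5167 [487.11520868  32.74212254  44.34529587] [-1.57070234e+00  2.06369045e-05 -1.36347566e+00] [ 0.3884794  -4.72953157  0.82689104] 0.18859594227025872
to target x,y -0.2092725604859678 1.0228061759927611
312 310.59 w 8 z 55 x -5.97 y -20.42
312 332.0 w 7 z 55 x 5.76 y -20.43
315 310.27 w 7 z 55 x -6.17 y -22.32
315 332.03 w 7 z 55 x 5.79 y -22.33
318 310.63 w 6 z 55 x -5.99 y -24.24
318 332.6 w 6 z 55 x 6.12 y -24.25
320 310.56 w 6 z 55 x -6.04 y -25.52
320 332.47 w 6 z 55 x 6.06 y -25.54
321 310.66 w 6 z 55 x -5.99 y -26.17
321 332.61 w 6 z 55 x 6.15 y -26.18
```

>>> {"name": "apply_moves", "arguments": {
  "rows": [
    [[0, 0, 0], 0, 0.622],
    [[0, 0, 0], 0, 0.622],
    [[0, 0, 0], 0, 0.622],
    [[0, 0, 0], 0, 0.622],
    [[0, 0, 0], 0, 0.622],
    [[0, 0, 0], 0, 0.622],
    [[0, 0, 0], 0, 0.622],
    [[0, 0, 0], 0, 0.622],
    [[0, 0, 0], 0, 0.622],
    [[0, 0, 0], 0, 0.622]
  ]
}}

```text
clock: 13.45
ee_pos: [487.1, 32.7, 44.3]
ee_rot: [-1.571, -0.0, -1.363]
wrist_force: [0.8, -4.3, -0.1]
width: 0.187
```

>>> {"name": "apply_moves", "arguments": {
  "rows": [
    [[0, 0, 0], 0, 0.622],
    [[0, 0, 0], 0, 0.622],
    [[0, 0, 0], 0, 0.622],
    [[0, 0, 0], 0, 0.622],
    [[0, 0, 0], 0, 0.622],
    [[0, 0, 0], 0, 0.622],
    [[0, 0, 0], 0, 0.622],
    [[0, 0, 0], 0, 0.622],
    [[0, 0, 0], 0, 0.622],
    [[0, 0, 0], 0, 0.622]
  ]
}}

```text
clock: 14.28
ee_pos: [487.1, 32.7, 44.3]
ee_rot: [-1.571, 0.0, -1.364]
wrist_force: [0.7, -3.9, 2.1]
width: 0.192
```

```bash
python3 look.py 12; python3 meas.py 12 | grep -v '\[' ; python3 -c "
from h import *
im=np.load('pics/side12.npy'); cv2.imwrite('pics/s12full.png',im[:,:,::-1])"
```

```text
14.2833 [487.09871637  32.72243793  44.33814457] [-1.57074743e+00  2.21680162e-06 -1.36353288e+00] [ 0.66274762 -3.9149113   2.06938433] 0.1915074621561711
to target x,y -0.18908347676175605 1.0386769429313074
312 310.59 w 8 z 55 x -5.99 y -20.43
312 332.0 w 7 z 55 x 5.74 y -20.44
315 310.27 w 7 z 55 x -6.19 y -22.33
315 332.05 w 7 z 55 x 5.78 y -22.34
318 310.63 w 6 z 55 x -6.01 y -24.25
318 332.61 w 6 z 55 x 6.11 y -24.26
320 310.56 w 6 z 55 x -6.06 y -25.54
320 332.47 w 6 z 55 x 6.04 y -25.55
321 310.66 w 6 z 55 x -6.01 y -26.18
321 332.62 w 6 z 55 x 6.13 y -26.19
```

View pics/s12full.png

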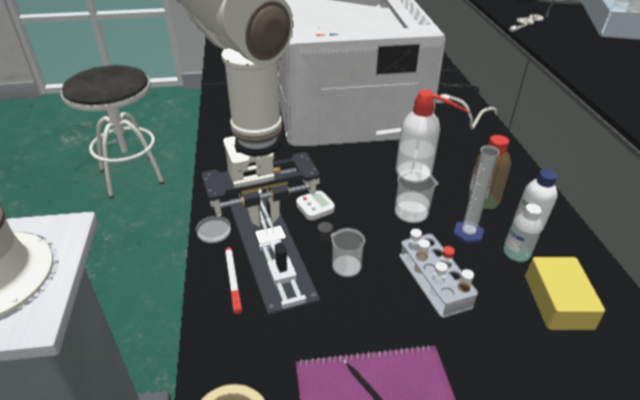

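The hold has been steady for 3 s: the tips stay at px 310.6 and 332.5 in the wrist view. In the side view the bystanders (dish at (213,229), marker (233,280), timer (316,205), beaker (347,252)) are where they were. Handing in.

```bash
python3 -c "
from plant import workorder
print(workorder.finish_job())"
```

```text
the job is handed in; nothing more can be done
None
```

The gauge plate is under the tips and the tweezers are squeezed to the marks. I handed the job in at about 14.4 s, still holding the gap; the interface gives no verdict.

**Gauge:** I slid the carriage about 38 mm, then pulled it back about 1.5 mm. Before the pull-back, a wrist view from directly above put the tip ends 0.9 mm short of the mark middles. Allowing for the pull-back and the small shift of the tips when squeezed, I estimate they line up within about 1 mm.

**Gap:** I squeezed near the tip end of the pads, about 15 mm along jig y rather than at the pad middle, because there the wrist camera can see the tips. One closing step went about 0.5 mm too far (to 11.5 mm between tips), and I opened it again; the tips never came near touching.

**Last checks:** The tips are about 12.1 mm apart, at -6.05 and +6.1 mm across. The marks are at about -6.15 and +5.9 mm, so each tip is within about 0.2 mm of its mark. This stayed unchanged for 3 s. The largest wrist force I read was about 7 N, and the bystanders visible in the side view had not moved.

**What disagreed:** Along jig y, the coarse side view suggested the tips might be 1.5 to 4 mm past the mark middles, still on the 10 mm marks. I trusted the close view from above, but the gripper hid the extreme tip ends during the final hold, so I could not recheck this directly.

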